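Roll-test sample liners on a tilt plate and clear the dented ones

ROBOT

A 7-joint arm with a two-finger parallel gripper is mounted at the origin on a cart in front of the work surface, level with it; the furniture and walls round the work are solid. World frame = base frame: x ahead of the robot, y to its left, z up, the work surface at z = 0. Lengths are in m, angles in rad, forces in N, time in s.
With the tool pointing down it reaches from about 0.35 to 0.9 m from the base axis. Payload 8.1 kg.
Tool frame: the origin (TCP) lies where the fingers leave the gripper's body, on its centre line; the fingertips stand 66 mm ahead of it and the grasp point (between the pads) lies 47 mm ahead of it; z points along the fingers, y is the line along which they close (so a half turn about z gives the same grasp; the last joint's range is limited). The gripper opens to 92 mm and grips with 3 to 60 N. Pads are 19 mm wide; open, the fingers measure 130 mm over their backs; the gripper's body (75 mm by 190 mm) begins 47 mm behind the grasp point.
Start: joints at [1.111, 0.434, 0.025, 1.573, -0.012, 1.134, -0.075], TCP at [0.218, -0.586, 0.292] pointing down, gripper open.
Joint ranges: [-2.62, 2.62], [-0.44, 2.09], [-1.27, 1.32], [0.08, 2.57], [-1.32, 4.46], [0.12, 2], [-2.74, 2.74]. Speed limits (rad/s): [2.22, 2.22, 3.01, 3.01, 3.14, 3.14, 3.14].

INTERFACE

Orientations are given as a rotation vector (axis times angle).
In Python, from cell import arm gives the robot as it stands.
- The arm moves only by the tool send_rows, never from a script. Its argument "motion" is text: rows parted by semicolons, each of 7 numbers parted by spaces: the closure, from 0 (fully open) to 1 (shut), then the shift along the world's x, y, z in m, then the turn, a rotation vector about the world's x, y, z in degrees. A call has 1 to 5 rows; each row shifts and turns the commanded pose from where the row before left it; what a row does not reach is not made up. A row lasts 1/8 s, in which the tool goes at most 62.5 mm and 10.7 degrees, less where a joint would pass 70% of its speed; a pose out of reach is approached as far as the arm can. A call is refused whole if a number of a shift passes 0.0625 or a number of a turn 10.7, either way. A call with a gripper value outside its range is refused whole. The fingers move at their own pace and stop on an object; "force" is the grip in N (left out, the last holds). Time passes only in rows, so rows that do not move let the fingers close. It gives the time, the measured TCP pose, the force, the opening and the grip force at its end, in the units of the state.
- arm.observe(): the state, without advancing time (a new reading comes with each control period).
- arm.get_image(name): name is "scene" or "top"; returns (picture, depth): 384x512x3 uint8, blue, green, red; 384x512 float32, m along the optical axis (not along the pixel's ray), 0 where there is no reading.
- arm.camera_model(name): a dict with "fx", "fy", "cx", "cy" (pixels), "view" (4x4, takes a point from world to camera coordinates). Camera axes: x right, y down, z forward; pixel columns grow to the right and rows downward; lengths in m; the calibration is good to about 2 mm. A picture is of the moment at which its call begins. camera_model takes no time and is no camera call.
- arm.sign_off(): hands the job in; it is judged then, once.
The state is a dict: "clock": time; "joints": joint angles; "dq": joint speeds; "joint_efforts": joint torques, N m; "position": TCP position; "ee_rot": TCP orientation; "force": force on the tool from outside, world axes, zero at the start; "ft_torque": the same for the moment, N m; "width": opening from 0.0 (shut) to 1.0 (fully open); "gripper_force": force on a finger pad.
Only numpy, scipy, OpenCV 4.12 (cv2) and the standard library are available. Lean on these libraries where they do the work, as an engineer would, in place of code of your own. Each camera call takes 0.05 s, during which the arm holds its last target. There are 200 camera calls.

TASK

Roll-test the four brass sample liners: raise the tilt plate slowly by its handle, just until the round liners have rolled down into the trough on their own while the dented ones still lie on the plate, stopped by their flats. Then lower the plate gently back onto its rest and sweep the dented liners off its right-hand end into the red scrap pan. Do not touch the round liners with the gripper, and leave the things lying around where they are.

Things in the scene. Friction and masses are not known exactly. Their poses are not given: they have to be found in the camera images.
- tilt_stand: fixed blue and aluminium stand, 340 mm wide (y). Origin on the desk under the middle of its plate; x points uphill, away from the robot, y to the left, z up. Hinge line of the plate: along y at x = -75, z = 44 mm. Catch trough along the front, nearest the robot: inside x -151 to -82, y -147 to 147, floor 7 and walls 43 mm high.
- tilt (a joint): angle of the plate about its front hinge, rad: 0 on its rest, growing as the rear edge rises, to 0.60; it falls back if let go. Round liners begin to roll at about 0.03 to 0.05 and need a second or two to the trough (gone by about 0.07 if raised slowly). A dented one stays, or rolls up to 10 cm and settles on its flat; it slides off too at 0.09 to 0.23, as slick as the plate is that day
- plate_end (a point): middle of the plate's open right-hand (-y) end, at the height of its top, 50 mm above the desk with the plate down. The plate, faced with slick white plastic, reaches from x = -75 to +77 mm and y = -170 to +170 mm of the stand; both ends are open, a fence 12 mm high over the top runs along the rear edge
- handle (a point): middle of the plate's handle: a black bar 12 mm in diameter, 98 mm long, along y, behind the rear edge, with 25 mm free in front of it; 180 mm behind the hinge line, 36 mm above it and 40 mm left of the stand's middle with the plate down (80 mm above the desk). About 10 N lifts it
- liner_1: one of four alike brass liners with black end plugs, 40 mm in diameter, 62 mm long, about 0.2 kg, lying crosswise on the plate; origin at its centre, 20 mm above the plate, y along the tube. Each is either truly round or dented (one side pressed flat, 24 mm wide; that side starts underneath or to the front). Which ones is not known beforehand; at least one of each kind
- liner_2: another liner, described as liner_1
- liner_3: another liner, described as liner_1
- liner_4: another liner, described as liner_1
- scrap_pan: fixed red sheet-metal scrap pan, 160 mm (x) by 190 mm (y), 35 mm high, walls and floor 3 mm thick; origin at the centre of its underside. Its left end is tucked some 14 mm under the right-hand end of the plate. (The stand also has an upright steel rule, 101 mm high, at its rear left corner, at x 57 to 75, y 172 to 176 mm of the stand)
- sample_tin: aluminium moisture tin with lid, 56 mm in diameter, 40 mm high, a bystander; origin at the centre of its underside
- sample_tin_low: second aluminium moisture tin with lid, 56 mm in diameter, 40 mm high, a bystander
- wash_bottle: squeeze bottle with bent spout, 200 mm high, a bystander
- grease_tub: small white tub with blue screw lid, 60 mm in diameter, 48 mm high, a bystander

How it is judged:
On the way, in this order (a step that is already met when the one before it is completed fails the run):
1. with the plate raised, the round liners have rolled into the trough and the dented ones still lie on the plate (x of liner_1 in the frame of tilt_stand between -0.155 and -0.077 m and y of liner_1 in the frame of tilt_stand between -0.15 and 0.15 m and z of each of liner_1, liner_4 in the frame of tilt_stand below 0.045 m and x of liner_4 in the frame of tilt_stand between -0.155 and -0.077 m and y of liner_4 in the frame of tilt_stand between -0.15 and 0.15 m and x of liner_2 in the frame of tilt_stand between -0.075 and 0.085 m and y of liner_2 in the frame of tilt_stand between -0.175 and 0.175 m and z of each of liner_2, liner_3 in the frame of tilt_stand above 0.058 m and x of liner_3 in the frame of tilt_stand between -0.075 and 0.085 m and y of liner_3 in the frame of tilt_stand between -0.175 and 0.175 m and value of joint tilt above 0.02 rad), for 0.2 s.
2. the plate is back down on its rest, the round liners in the trough and the dented ones still on the plate (x of liner_1 in the frame of tilt_stand between -0.155 and -0.077 m and y of liner_1 in the frame of tilt_stand between -0.15 and 0.15 m and z of each of liner_1, liner_4 in the frame of tilt_stand below 0.045 m and x of liner_4 in the frame of tilt_stand between -0.155 and -0.077 m and y of liner_4 in the frame of tilt_stand between -0.15 and 0.15 m and x of liner_2 in the frame of tilt_stand between -0.075 and 0.085 m and y of liner_2 in the frame of tilt_stand between -0.175 and 0.175 m and z of each of liner_2, liner_3 in the frame of tilt_stand above 0.058 m and x of liner_3 in the frame of tilt_stand between -0.075 and 0.085 m and y of liner_3 in the frame of tilt_stand between -0.175 and 0.175 m and value of joint tilt below 0.015 rad), for 0.2 s.
At the end, for the whole second after the job is handed in: Both round liners lie in the trough of the stand; every dented liner lies in the scrap pan, its middle inside the pan's walls and clear of the plate's right-hand end, not left on the plate; the plate is down on its rest (within 0.015 rad); all liners at rest (under 0.02 m/s) (x of liner_1 in the frame of tilt_stand between -0.155 and -0.077 m and y of liner_1 in the frame of tilt_stand between -0.15 and 0.15 m and z of each of liner_1, liner_4 in the frame of tilt_stand below 0.045 m and x of liner_4 in the frame of tilt_stand between -0.155 and -0.077 m and y of liner_4 in the frame of tilt_stand between -0.15 and 0.15 m and x of liner_2 in the frame of scrap_pan between -0.078 and 0.078 m and y of liner_2 in the frame of scrap_pan between -0.093 and 0.093 m and z of each of liner_2, liner_3 in the frame of scrap_pan below 0.066 m and y of each of liner_2, liner_3 in the frame of tilt_stand below -0.172 m and x of liner_3 in the frame of scrap_pan between -0.078 and 0.078 m and y of liner_3 in the frame of scrap_pan between -0.093 and 0.093 m and linear speed of each of liner_1, liner_4, liner_2, liner_3 below 0.02 m/s and value of joint tilt below 0.015 rad); the robot touches nothing.
It fails at once if the plate is let fall: it comes down faster than 1 rad/s (velocity of joint tilt below -1 rad/s).
It fails at once if a round liner is touched by the gripper's fingers (more than 1 N) (contact force between the fingers and liner_1 above 1 N or contact force between the fingers and liner_4 above 1 N).
It fails at once if a sample tin, the wash bottle or the grease tub is moved more than 30 mm (distance of any of sample_tin, sample_tin_low, wash_bottle, grease_tub from where it was at the start of the episode above 0.03 m).
It also fails if it takes over 70 s, if anything falls off the work surface, if the arm or the gripper's body presses on something with over 40 N, if the wrist force passes 120 N, or if a joint passes its speed limit or range.

## Working session

There is one attempt and no reset: what is moved stays moved. The work goes in short steps, Python scripts to look and compute and a tool call to move; the robot and the scene stay as the last step left them, time stands still between calls to the robot, and variables do not carry over. Pictures are saved under pics/ and viewed, at most 10 in all, crops included, and the job is handed in when it is done.

Besides the shell and the picture viewer there is one more tool, called as name(argument=value, ...) on one line, values as JSON. send_rows: Moves the arm, as the interface text tells. Its arguments: {"type":"object","properties":{"motion":{"type":"string"},"force":{"type":"number"}},"required":["motion"]}

```bash
mkdir -p pics
cat > h.py <<'E'
import numpy as np, cv2
from cell import arm
def look(n,f):
    im,d=arm.get_image(n); cv2.imwrite('pics/'+f+'.png',im); np.save('pics/'+f+'.npy',d); return im,d
def ray(n,u,v,z):
    c=arm.camera_model(n);V=np.array(c['view']);R=V[:3,:3];o=-R.T@V[:3,3]
    r=R.T@np.array([(u-c['cx'])/c['fx'],(v-c['cy'])/c['fy'],1]);return o+r*(z-o[2])/r[2]
def cloud(n,d):
    c=arm.camera_model(n);V=np.array(c['view']);v,u=np.mgrid[:d.shape[0],:d.shape[1]]
    p=np.stack([(u-c['cx'])/c['fx']*d,(v-c['cy'])/c['fy']*d,d],-1)
    return (p-V[:3,3])@V[:3,:3]
E
python3 - <<'E'
from h import *
for n in('scene','top'):
    im,d=look(n,n+'0'); c=arm.camera_model(n);V=np.array(c['view']);print(n,c['fx'],(-V[:3,:3].T@V[:3,3]).round(3),(d>0).mean())
a,b=cv2.imread('pics/scene0.png'),cv2.imread('pics/top0.png')
s=arm.observe();print(s)
E
```

```text
scene 365.65586911271686 [ 0.124 -0.325  0.749] 0.9960886637369791
top 404.881672139372 [0.41  0.083 1.002] 0.9959208170572916
{'clock': 0.1, 'joints': array([ 1.11137279,  0.43513492,  0.02498559,  1.57398817, -0.01161639,
        1.13401684, -0.07513606]), 'dq': array([-0.00184643, -0.00237015, -0.00032768, -0.00341439, -0.00020792,
        0.00083395, -0.00078271]), 'joint_efforts': array([ 3.27663634e-03, -6.69128823e+01,  9.88080092e-01, -3.15146506e+01,
       -6.05759583e-02,  3.73555126e-02,  3.98945645e-05]), 'position': array([ 0.21814138, -0.58530679,  0.29154189]), 'ee_rot': array([-3.09042719e+00, -5.57097784e-01,  5.70969145e-04]), 'force': array([-0.4593965 , -0.36719112, -0.72933803]), 'ft_torque': array([-0.02798062, -0.0422479 , -0.03880998]), 'gripper_force': 0.0, 'width': 1.0006584487682317}
```

View pics/top0.png

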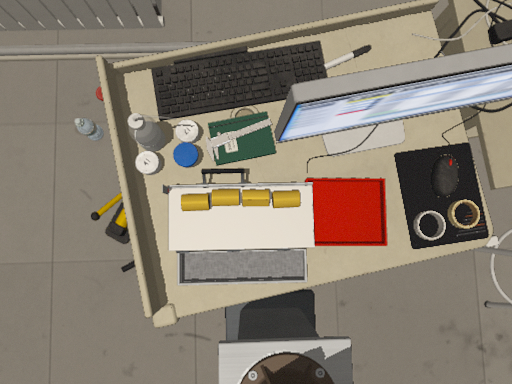

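View pics/scene0.png

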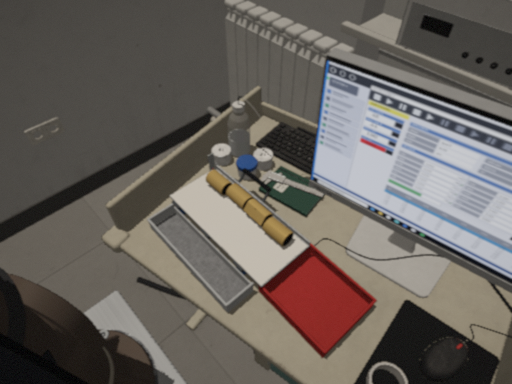

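The top view shows the plate with four liners at about (195,202), (225,197), (256,198) and (286,199). The handle is at (225,172), the red pan at (347,212), and the tins, bottle and tub are left-rear around (130–200, 120–165). The monitor is to the right-rear.

```bash
cat >> h.py <<'E'
def liners(im,d):
    h=cv2.cvtColor(im,cv2.COLOR_BGR2HSV);m=cv2.inRange(h,(14,120,70),(32,255,255));m[:, :165]=0;m[:,400:]=0;m[:180]=0;m[290:]=0
    m=cv2.morphologyEx(m,cv2.MORPH_OPEN,np.ones((3,3)))
    n,l,s,c=cv2.connectedComponentsWithStats(m);P=cloud('top',d);o=[]
    for i in range(1,n):
        if s[i,4]>60:
            k=l==i;q=P[k];z=np.percentile(q[:,2],95);o.append((c[i].round(0),s[i,4],ray('top',*c[i],z-.01).round(3),z.round(3)))
    return o
E
python3 - <<'E'
from h import *
im=cv2.imread('pics/top0.png');d=np.load('pics/top0.npy');P=cloud('top',d)
h=cv2.cvtColor(im,cv2.COLOR_BGR2HSV)
m=cv2.inRange(h,(0,0,190),(180,40,255));m[:180]=0;m[260:]=0;m[:,:160]=0;m[:,320:]=0
c=max(cv2.findContours(m,0,2)[0],key=cv2.contourArea);b=cv2.boxPoints(cv2.minAreaRect(c))
print('plate');[print(p,ray('top',*p,.05).round(4)) for p in b]
r=cv2.inRange(h,(0,180,90),(6,255,255));r[:160]=0
c=max(cv2.findContours(r,0,2)[0],key=cv2.contourArea)
print('pan');[print(p,ray('top',*p,.035).round(4)) for p in cv2.boxPoints(cv2.minAreaRect(c))]
print('platez',np.median(P[215:240,190:300,2]))
k=np.zeros(m.shape,bool);k[160:182,198:252]=1;k&=(P[...,2]>.065)&(P[...,2]<.1);v,u=np.where(k);q=P[k]
print('handle',len(q),u.min(),u.max(),v.min(),v.max(),q.min(0).round(3),q.max(0).round(3))
k2=k&(np.mgrid[:384,:512][0]<175);q=P[k2];print(q.mean(0))
for o in liners(im,d):print(o)
for n,(u0,v0,u1,v1) in dict(bottle=(120,105,168,150),tinA=(172,118,202,143),tub=(172,143,200,168),tinB=(135,150,162,175),monitor=(270,60,512,140),).items():
    q=P[v0:v1,u0:u1].reshape(-1,3);q=q[q[:,2]>.035];print(n,np.percentile(q,2,axis=0).round(3),np.percentile(q,98,axis=0).round(3))
q=P[60:150,270:400].reshape(-1,3);q=q[q[:,2]>.1];i=q[:,0].argmin();print('monnear',q[i],q[q[:,1].argmax()])
E
```

```text
plate
[167.64998 187.8989 ] [0.5196 0.2671 0.05  ]
[312.69012 184.74585] [ 0.5175 -0.0757  0.05  ]
[314.04297 246.97733] [ 0.3713 -0.0721  0.05  ]
[169.00284 250.13037] [0.3745 0.265  0.05  ]
pan
[305. 178.] [ 0.5361 -0.0604  0.035 ]
[386. 178.] [ 0.5306 -0.257   0.035 ]
[386. 245.] [ 0.3701 -0.2464  0.035 ]
[305. 245.] [ 0.376  -0.0533  0.035 ]
platez 0.05052581528492326
handle 242 201 244 168 178 [0.539 0.086 0.065] [0.56  0.184 0.092]
[0.55254033 0.13603442 0.08428652]
(array([225., 197.]), np.int32(449), array([0.492, 0.132, 0.079]), np.float64(0.089))
(array([255., 197.]), np.int32(437), array([0.489, 0.062, 0.082]), np.float64(0.092))
(array([286., 199.]), np.int32(449), array([ 0.484, -0.007,  0.082]), np.float64(0.092))
(array([194., 202.]), np.int32(442), array([0.482, 0.201, 0.082]), np.float64(0.092))
bottle [0.617 0.262 0.038] [0.676 0.378 0.197]
tinA [0.629 0.195 0.037] [0.685 0.246 0.093]
tub [0.573 0.197 0.041] [0.626 0.252 0.053]
tinB [0.56  0.292 0.037] [0.61  0.342 0.044]
monitor [ 0.593 -0.432  0.131] [0.676 0.014 0.452]
monnear [0.41016822 0.08326169 1.00150283] [0.41016822 0.08326169 1.00150283]
```

send_rows(motion="0.3 0.024 0.0475 0 0 0 5; 0.5 0.024 0.0475 0 0 0 5; 0.7 0.024 0.0475 0 0 0 5; 0.8 0.024 0.0475 0 0 0 5; 0.8 0.024 0.0475 0 0 0 5", force=20)

```text
clock: 0.72
position: [0.3387, -0.3464, 0.2921]
ee_rot: [-2.896, -1.217, 0.0]
force: [0.2, -0.1, -0.0]
width: 0.502
gripper_force: 0.0
```

send_rows(motion="0.8 0.024 0.0475 0 0 0 5; 0.8 0.008 0.054 0 0 0 6; 0.8 0.008 0.054 0 0 0 6; 0.8 0.008 0.054 0 0 0 6; 0.8 0.008 0.054 0 0 0 6")

```text
clock: 1.35
position: [0.3941, -0.0829, 0.2922]
ee_rot: [2.498, 1.904, -0.0]
force: [0.9, -0.4, 0.3]
width: 0.201
gripper_force: 0.0
```

send_rows(motion="0.8 0.01 0.054 0 0 0 5; 0.8 0.01 0.054 0 0 0 5; 0.8 0.01 0.054 0 0 0 5; 0.8 0.04 0.02 0 0 0 0; 0.8 0 0 0 0 0 0")

```text
clock: 1.98
position: [0.4659, 0.0991, 0.2918]
ee_rot: [-2.229, -2.212, -0.002]
force: [-0.4, 0.0, -0.8]
width: 0.198
gripper_force: 0.0
```

Run:
```python
from h import *
from scipy.spatial.transform import Rotation as R
s=arm.observe();print(s['clock'],s['position'],s['width'],s['joints'].round(2));M=R.from_rotvec(s['ee_rot']).as_matrix();print(M.round(3))
P=cloud('scene',np.load('pics/scene0.npy'))
k=(P[...,2]>.07)&(P[...,2]<.095)&(P[...,0]>.53)&(P[...,0]<.57)&(P[...,1]>.08)&(P[...,1]<.19)
q=P[k];print(len(q),np.percentile(q,[5,50,95],axis=0).round(4))
P=cloud('top',np.load('pics/top0.npy'));q=P[...,:][(P[...,2]>.12)&(P[...,0]>.45)&(P[...,1]<.1)&(P[...,1]>-.3)]
print(q[q[:,0].argmin()],q[q[:,1].argmax()])
```

```text
1.975 [0.46591554 0.09911712 0.29183808] 0.1980157619363928 [ 0.2   0.26 -0.62  1.88  0.17  1.05 -0.51]
[[ 0.008  1.     0.   ]
 [ 1.    -0.008  0.002]
 [ 0.002  0.    -1.   ]]
180 [[0.5477 0.0872 0.0751]
 [0.5511 0.1303 0.0838]
 [0.5573 0.1778 0.0865]]
[0.58934021 0.00846045 0.44317992] [0.63167884 0.01761647 0.13178597]
```

send_rows(motion="0.8 0.0433 0.0185 0 0 0 0; 0.8 0.0433 0.0185 0 0 0 0; 0.8 0 0 -0.05 0 0 0; 0.8 0 0 -0.05 0 0 0; 0.8 0 0 -0.022 0 0 0")

```text
clock: 2.6
position: [0.5489, 0.1326, 0.1672]
ee_rot: [-2.232, -2.208, 0.007]
force: [0.1, 0.6, 0.1]
width: 0.197
gripper_force: 0.0
```

send_rows(motion="0.8 0 0 0 0 0 0")

```text
clock: 2.72
position: [0.5493, 0.133, 0.1685]
ee_rot: [-2.231, -2.209, 0.006]
force: [0.1, 0.1, 0.5]
width: 0.204
gripper_force: 0.0
```

Run:
```python
from h import *
print(arm.observe()['position'])
im,d=look('scene','s1');a=cv2.resize(im[140:260,180:340],None,fx=4,fy=4);cv2.imwrite('pics/s1c.png',a)
```

```text
[0.54930181 0.13303487 0.16852904]
```

View pics/s1c.png

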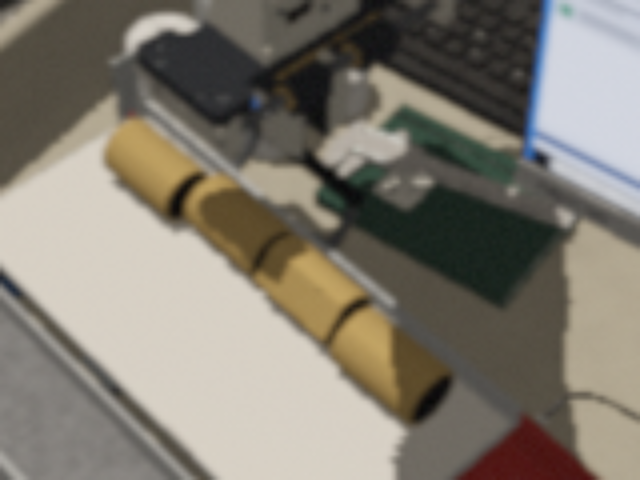

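The fingers hang just behind the fence at about (270,110) over the handle. The two middle liners, at about (235,215) and (310,285), seem to show flats. I'll correct x by 3 mm and go down.

send_rows(motion="0.8 0.0035 0.002 0 0 0 0; 0.8 0 0 -0.012 0 0 0; 0.8 0 0 -0.01 0 0 0; 0.8 0 0 -0.01 0 0 0; 0.8 0 0 -0.009 0 0 0")

```text
clock: 3.4
position: [0.5541, 0.1363, 0.1283]
ee_rot: [-2.232, -2.21, 0.001]
force: [0.6, 0.9, 1.1]
width: 0.201
gripper_force: 0.0
```

send_rows(motion="0.8 0 0 0 0 0 0; 0.82 0 0 0 0 0 0; 0.9 0 0 0 0 0 0; 0.95 0 0 0 0 0 0; 0.95 0 0 0 0 0 0")

```text
clock: 4.03
position: [0.5528, 0.1365, 0.1293]
ee_rot: [-2.231, -2.21, 0.004]
force: [-5.7, 0.3, 4.9]
width: 0.124
gripper_force: 20.0
```

send_rows(motion="0.95 0 0 0.001 0 0 0; 0.95 0 0 0.001 0 0 0; 0.95 -0.0005 0 0.001 0 0 0; 0.95 0 0 0.001 0 0 0; 0.95 -0.0005 0 0.001 0 0 0", force=30)

```text
clock: 4.65
position: [0.552, 0.1365, 0.1334]
ee_rot: [-2.23, -2.21, 0.003]
force: [-4.1, 2.6, -10.7]
width: 0.117
gripper_force: 30.0
```

```bash
cat > l.py <<'E'
from h import *
im,d=arm.get_image('top');s=arm.observe();print(s['clock'],s['position'].round(4),s['force'].round(1),s['width'])
for o in liners(im,d):print(*o)
E
python3 l.py
```

```text
4.7 [0.5519 0.1365 0.1335] [-5.1  2.9 -9.3] 0.11581544021396675
[192. 202.] 357 [0.482 0.206 0.084] 0.094
```

```bash
cat > ls.py <<'E'
from h import *
def scn():
    im,d=arm.get_image('scene');h=cv2.cvtColor(im,cv2.COLOR_BGR2HSV);P=cloud('scene',d)
    m=cv2.inRange(h,(13,100,40),(32,255,255));k=(P[...,0]>.28)&(P[...,0]<.54)&(P[...,1]>-.25)&(P[...,1]<.28)&(P[...,2]>.01)
    m[~k]=0;m=cv2.morphologyEx(m,cv2.MORPH_OPEN,np.ones((2,2)));n,l,s,c=cv2.connectedComponentsWithStats(m)
    st=arm.observe();print(st['clock'],st['position'].round(4),st['force'].round(1),round(st['width'],3))
    for i in range(1,n):
        if s[i,4]>40:q=P[l==i];print(c[i].round(),s[i,4],np.median(q,0).round(3),'y',np.percentile(q[:,1],[3,97]).round(3),'ztop',np.percentile(q[:,2],95).round(3))
    return im
if __name__=='__main__':scn()
E
python3 ls.py
```

```text
4.75 [0.552  0.1365 0.1334] [-5.8  2.4 -9.8] 0.116
[252. 208.] 1466 [0.48  0.066 0.087] y [-0.04   0.211] ztop 0.093
```

send_rows(motion="0.95 0 0 0.0005 0 0 0; 0.95 0 0 0.0005 0 0 0; 0.95 -0.0005 0 0.0005 0 0 0; 0.95 0 0 0.0005 0 0 0; 0.95 0 0 0 0 0 0")

```text
clock: 5.38
position: [0.5515, 0.1365, 0.1354]
ee_rot: [-2.23, -2.21, 0.003]
force: [-5.2, 2.9, -9.9]
width: 0.122
gripper_force: 30.0
```

```bash
python3 ls.py
```

```text
5.425 [0.5515 0.1365 0.1354] [-5.9  2.8 -9.6] 0.119
[250. 208.] 1465 [0.477 0.068 0.088] y [-0.04   0.211] ztop 0.094
```

send_rows(motion="0.95 0 0 0.0005 0 0 0; 0.95 0 0 0 0 0 0; 0.95 0 0 0.0005 0 0 0; 0.95 0 0 0 0 0 0; 0.95 0 0 0 0 0 0")

```text
clock: 6.05
position: [0.5513, 0.1365, 0.1363]
ee_rot: [-2.23, -2.21, 0.004]
force: [-5.8, 2.8, -9.8]
width: 0.12
gripper_force: 30.0
```

```bash
python3 ls.py
```

```text
6.1 [0.5513 0.1365 0.1363] [-5.   2.4 -9.5] 0.12
[204. 191.] 311 [0.431 0.188 0.088] y [0.167 0.219] ztop 0.093
[250. 205.] 710 [0.483 0.078 0.087] y [0.03  0.145] ztop 0.094
[263. 243.] 439 [ 0.432 -0.018  0.089] y [-0.041  0.012] ztop 0.093
```

The two outer liners are rolling and the middle two are holding, so I'll keep the plate where it is.

send_rows(motion="0.95 0 0 0 0 0 0; 0.95 0 0 0 0 0 0; 0.95 0 0 0 0 0 0; 0.95 0 0 0 0 0 0; 0.95 0 0 0 0 0 0")

```text
clock: 6.72
position: [0.5513, 0.1365, 0.1364]
ee_rot: [-2.23, -2.21, 0.004]
force: [-6.3, 1.8, -9.2]
width: 0.113
gripper_force: 30.0
```

send_rows(motion="0.95 0 0 0 0 0 0; 0.95 0 0 0 0 0 0; 0.95 0 0 0 0 0 0; 0.95 0 0 0 0 0 0; 0.95 0 0 0 0 0 0")

```text
clock: 7.35
position: [0.5513, 0.1365, 0.1364]
ee_rot: [-2.23, -2.21, 0.004]
force: [-6.2, 2.8, -9.2]
width: 0.118
gripper_force: 30.0
```

```bash
python3 ls.py
```

```text
7.4 [0.5513 0.1365 0.1364] [-6.3  2.7 -8.3] 0.116
[250. 205.] 714 [0.483 0.078 0.087] y [0.03  0.144] ztop 0.094
[167. 227.] 302 [0.318 0.192 0.044] y [0.167 0.225] ztop 0.047
[222. 286.] 427 [ 0.316 -0.016  0.044] y [-0.041  0.014] ztop 0.048
```

send_rows(motion="0.95 0 0 0 0 0 0; 0.95 0 0 0 0 0 0; 0.95 0 0 -0.001 0 0 0; 0.95 0 0 -0.001 0 0 0; 0.95 0.0005 0 -0.001 0 0 0")

```text
clock: 8.02
position: [0.5519, 0.1365, 0.1336]
ee_rot: [-2.23, -2.21, 0.004]
force: [-7.5, 1.8, -7.4]
width: 0.12
gripper_force: 30.0
```

send_rows(motion="0.95 0.0005 0 -0.001 0 0 0; 0.95 0 0 -0.001 0 0 0; 0.95 0.0005 0 -0.001 0 0 0; 0.95 0 0 -0.001 0 0 0; 0.95 0 0 -0.001 0 0 0")

```text
clock: 8.65
position: [0.5528, 0.1366, 0.1293]
ee_rot: [-2.231, -2.21, 0.004]
force: [-11.1, -0.7, 9.6]
width: 0.119
gripper_force: 30.0
```

send_rows(motion="0.95 0 0 0 0 0 0; 0.95 0 0 0 0 0 0")

```text
clock: 8.9
position: [0.5528, 0.1365, 0.1293]
ee_rot: [-2.231, -2.21, 0.004]
force: [-8.9, 1.0, 2.3]
width: 0.12
gripper_force: 30.0
```

```bash
python3 ls.py
```

```text
8.95 [0.5528 0.1365 0.1294] [-10.    1.4   2.1] 0.121
[250. 206.] 696 [0.484 0.077 0.082] y [0.03  0.144] ztop 0.09
[167. 227.] 304 [0.318 0.192 0.044] y [0.167 0.224] ztop 0.047
[222. 286.] 428 [ 0.316 -0.016  0.044] y [-0.041  0.014] ztop 0.047
```

Step 2 is met: the plate is down, the round liners are in the trough and the dented ones (the middle two) are still on the plate. Now I release the handle and go up.

send_rows(motion="0.8 0 0 0 0 0 0; 0.8 0 0 0 0 0 0; 0.8 0 0 0.005 0 0 0; 0.8 0 0 0.02 0 0 0; 0.8 0 0 0.04 0 0 0")

```text
clock: 9.57
position: [0.5541, 0.1358, 0.1943]
ee_rot: [-2.232, -2.21, 0.003]
force: [1.4, 0.1, 0.7]
width: 0.203
gripper_force: 0.0
```

send_rows(motion="1 0 0.02 0.02 0 0 0; 1 -0.03 0.02 0 0 0 0; 1 -0.034 0 0 0 0 0; 1 0 0 0 0 0 0")

```text
clock: 10.07
position: [0.4887, 0.1768, 0.215]
ee_rot: [2.229, 2.212, -0.0]
force: [0.4, 1.0, 0.3]
width: 0.005
gripper_force: 0.0
```

```bash
python3 - <<'E'
from ls import *
im=scn();cv2.imwrite('pics/s2.png',cv2.resize(im[130:320,140:390],None,fx=3,fy=3))
E
python3 l.py
```

```text
10.125 [0.4904 0.1764 0.2151] [ 0.5 -0.2 -0. ] 0.003
[249. 205.] 724 [0.484 0.083 0.083] y [0.03  0.148] ztop 0.09
[167. 226.] 304 [0.318 0.192 0.044] y [0.168 0.223] ztop 0.048
[222. 286.] 428 [ 0.316 -0.016  0.044] y [-0.041  0.014] ztop 0.047
10.175 [0.4912 0.1762 0.215 ] [0.6 0.9 0.1] 0.005954701086968255
[261. 196.] 217 [0.445 0.068 0.603] 0.613
[189. 276.] 136 [0.313 0.221 0.039] 0.049
```

View pics/s2.png

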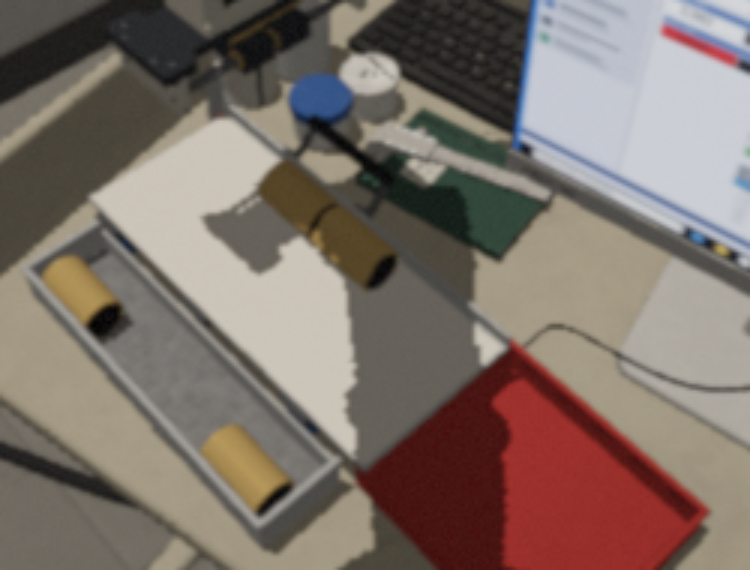

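Both round liners are in the trough, at (80,295) and (245,470). The two dented ones lie side by side on the plate at (295,195) and (355,245), clear of the fence. I'll come down to the left of them.

send_rows(motion="1 0 0.012 0 0 0 0; 1 0 0 -0.03 0 0 0; 1 0 0 -0.03 0 0 0; 1 0 0 -0.02 0 0 0; 1 0 0 -0.01 0 0 0")

```text
clock: 10.8
position: [0.4906, 0.1889, 0.1231]
ee_rot: [-2.232, -2.21, 0.001]
force: [0.5, 0.1, -0.2]
width: 0.003
gripper_force: 0.0
```

send_rows(motion="1 0 -0.01 0 0 0 0; 1 0 -0.01 0 0 0 0; 1 0 -0.01 0 0 0 0; 1 0 -0.01 0 0 0 0; 1 0 -0.01 0 0 0 0")

```text
clock: 11.42
position: [0.4906, 0.1376, 0.1246]
ee_rot: [2.232, 2.21, 0.001]
force: [-0.1, 1.1, -0.1]
width: 0.006
gripper_force: 0.5
```

```bash
python3 ls.py
```

```text
11.475 [0.4905 0.1359 0.1243] [ 0.1 -1.7 -0.9] 0.006
[258. 212.] 733 [0.484 0.054 0.083] y [0.003 0.116] ztop 0.09
[167. 227.] 305 [0.318 0.192 0.044] y [0.167 0.224] ztop 0.047
[222. 286.] 427 [ 0.316 -0.016  0.044] y [-0.041  0.014] ztop 0.047
```

send_rows(motion="1 0 -0.01 0 0 0 0; 1 0 -0.01 0 0 0 0; 1 0 -0.01 0 0 0 0; 1 0 -0.01 0 0 0 0; 1 0 -0.01 0 0 0 0")

```text
clock: 12.1
position: [0.4903, 0.0876, 0.1242]
ee_rot: [-2.232, -2.21, 0.0]
force: [-0.3, 0.9, 0.4]
width: 0.007
gripper_force: 0.5
```

send_rows(motion="1 0 -0.01 0 0 0 0; 1 0 -0.01 0 0 0 0; 1 0 -0.01 0 0 0 0; 1 0 -0.01 0 0 0 0; 1 0 -0.01 0 0 0 0")

```text
clock: 12.72
position: [0.4904, 0.0377, 0.1242]
ee_rot: [2.232, 2.211, -0.0]
force: [-0.5, 2.0, 0.6]
width: 0.007
gripper_force: 0.5
```

send_rows(motion="1 0 -0.008 0 0 0 0; 1 0 -0.008 0 0 0 0; 1 0 -0.004 0 0 0 0; 1 0 0 0 0 0 0")

```text
clock: 13.22
position: [0.4904, 0.0179, 0.1242]
ee_rot: [2.233, 2.21, -0.0]
force: [-0.8, -0.4, -0.6]
width: 0.004
gripper_force: 0.0
```

Run:
```python
from ls import *
im=scn();cv2.imwrite('pics/s3.png',cv2.resize(im[150:360,180:390],None,fx=2.8,fy=2.8))
```

```text
13.275 [0.4904 0.0183 0.1243] [ 0.9 -0.5  0.2] 0.006
[167. 227.] 299 [0.318 0.191 0.044] y [0.167 0.223] ztop 0.047
[285. 235.] 441 [ 0.486 -0.032  0.081] y [-0.056 -0.001] ztop 0.086
[315. 282.] 420 [ 0.464 -0.146  0.048] y [-0.169 -0.117] ztop 0.059
[222. 286.] 426 [ 0.316 -0.016  0.044] y [-0.041  0.014] ztop 0.048
```

View pics/s3.png

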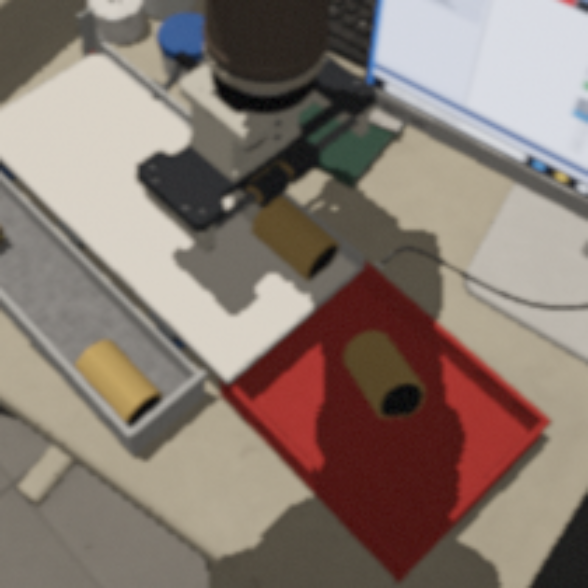

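The first liner has dropped into the pan (385,375); the second sits near the plate's end (295,240). I'll look once more for settling, then push the first one further along the pan to make room.

send_rows(motion="1 0 0.02 0.01 0 0 0; 1 0 0.01 0.05 0 0 0; 1 0 0 0.02 0 0 0")

```text
clock: 13.65
position: [0.4911, 0.052, 0.2074]
ee_rot: [2.227, 2.214, 0.006]
force: [0.8, 0.3, -0.6]
width: 0.008
gripper_force: 0.0
```

```bash
python3 ls.py
```

```text
13.7 [0.4918 0.0516 0.2089] [ 1.4 -0.5  2.2] 0.005
[167. 227.] 308 [0.318 0.192 0.044] y [0.168 0.224] ztop 0.047
[285. 235.] 435 [ 0.486 -0.033  0.082] y [-0.056 -0.002] ztop 0.086
[222. 286.] 429 [ 0.316 -0.016  0.044] y [-0.041  0.014] ztop 0.047
[316. 294.] 523 [ 0.45  -0.16   0.035] y [-0.188 -0.131] ztop 0.039
```

send_rows(motion="1 -0.012 -0.054 0 0 0 0; 1 -0.012 -0.054 0 0 0 0; 1 -0.01 -0.053 0 0 0 0; 1 0 0 0 0 0 0; 1 0 0 -0.04 0 0 0")

```text
clock: 14.32
position: [0.4589, -0.1118, 0.1662]
ee_rot: [2.229, 2.206, 0.006]
force: [0.0, -0.6, -0.8]
width: 0.004
gripper_force: 0.0
```

send_rows(motion="1 0 0 -0.04 0 0 0; 1 0 0 -0.02 0 0 0; 1 0 0 -0.015 0 0 0; 1 0 0 0 0 0 0")

```text
clock: 14.82
position: [0.4565, -0.1112, 0.0888]
ee_rot: [-2.229, -2.212, 0.0]
force: [0.2, 1.5, -0.5]
width: 0.005
gripper_force: 0.4
```

```bash
python3 ls.py
```

```text
14.875 [ 0.4567 -0.1116  0.0895] [-0.1  1.5 -0.5] 0.004
[167. 227.] 304 [0.318 0.192 0.044] y [0.167 0.224] ztop 0.047
[280. 230.] 182 [ 0.484 -0.015  0.083] y [-0.085 -0.001] ztop 0.189
[222. 286.] 425 [ 0.316 -0.016  0.044] y [-0.041  0.014] ztop 0.047
[316. 294.] 538 [ 0.449 -0.161  0.035] y [-0.189 -0.133] ztop 0.04
```

send_rows(motion="1 0 -0.01 0 0 0 0; 1 0 -0.01 0 0 0 0; 1 0 -0.01 0 0 0 0; 1 0 -0.01 0 0 0 0; 1 0 -0.008 0 0 0 0")

```text
clock: 15.5
position: [0.4562, -0.1617, 0.0893]
ee_rot: [2.233, 2.209, -0.0]
force: [-0.4, 1.8, 0.5]
width: 0.007
gripper_force: 0.5
```

send_rows(motion="1 0 0 0 0 0 0; 1 0 0.005 0.02 0 0 0; 1 0 0 0.05 0 0 0; 1 0 0 0.05 0 0 0; 1 0 0 0 0 0 0")

```text
clock: 16.12
position: [0.4584, -0.1556, 0.2127]
ee_rot: [2.228, 2.207, 0.005]
force: [0.4, -0.9, 0.9]
width: 0.007
gripper_force: 0.0
```

```bash
python3 ls.py
```

```text
16.175 [ 0.4572 -0.1557  0.2108] [-0.2 -0.2 -0.4] 0.007
[167. 227.] 302 [0.318 0.192 0.044] y [0.168 0.223] ztop 0.047
[285. 233.] 378 [ 0.487 -0.029  0.083] y [-0.121 -0.003] ztop 0.254
[222. 286.] 425 [ 0.316 -0.016  0.044] y [-0.041  0.014] ztop 0.047
[337. 308.] 605 [ 0.459 -0.21   0.034] y [-0.236 -0.18 ] ztop 0.039
```

The first liner is now at the pan's right end. Next I go back behind the second one.

send_rows(motion="1 0.008 0.055 0 0 0 0; 1 0.008 0.055 0 0 0 0; 1 0.008 0.055 0 0 0 0; 1 0.008 0.028 0 0 0 0; 1 0 0 0 0 0 0")

```text
clock: 16.8
position: [0.488, 0.0401, 0.2082]
ee_rot: [-2.226, -2.215, 0.0]
force: [0.2, -0.5, 0.4]
width: 0.002
gripper_force: 0.0
```

send_rows(motion="1 0 0 -0.03 0 0 0; 1 0 0 -0.03 0 0 0; 1 0 0 -0.02 0 0 0; 1 0 0 -0.006 0 0 0; 1 0 0 0 0 0 0")

```text
clock: 17.42
position: [0.488, 0.0367, 0.1229]
ee_rot: [-2.233, -2.209, 0.002]
force: [0.1, -0.7, 1.0]
width: 0.003
gripper_force: 0.0
```

send_rows(motion="1 0 -0.01 0 0 0 0; 1 0 -0.01 0 0 0 0; 1 0 -0.01 0 0 0 0; 1 0 -0.01 0 0 0 0; 1 0 -0.01 0 0 0 0")

```text
clock: 18.05
position: [0.4884, -0.0135, 0.1233]
ee_rot: [2.233, 2.21, 0.0]
force: [-1.0, 0.6, -0.5]
width: 0.003
gripper_force: 0.3
```

send_rows(motion="1 0 -0.008 0 0 0 0; 1 0 -0.008 0 0 0 0; 1 0 -0.008 0 0 0 0; 1 0 -0.006 0 0 0 0; 1 0 0 0 0 0 0")

```text
clock: 18.68
position: [0.4883, -0.0433, 0.1232]
ee_rot: [2.233, 2.209, -0.0]
force: [-0.3, -0.4, 0.3]
width: 0.004
gripper_force: 0.0
```

```bash
python3 ls.py
```

```text
18.725 [ 0.4883 -0.0428  0.1232] [ 0.4 -0.5  0.8] 0.005
[166. 227.] 301 [0.317 0.192 0.044] y [0.167 0.223] ztop 0.048
[314. 271.] 265 [ 0.477 -0.127  0.055] y [-0.147 -0.109] ztop 0.072
[222. 286.] 425 [ 0.316 -0.016  0.044] y [-0.041  0.014] ztop 0.047
[337. 308.] 601 [ 0.458 -0.21   0.035] y [-0.236 -0.18 ] ztop 0.039
```

It has fallen; I'll retreat and check.

send_rows(motion="1 0 0.03 0.01 0 0 0; 1 0 0.02 0.05 0 0 0; 1 -0.03 0.02 0.04 0 0 0; 1 -0.03 0 0.04 0 0 0; 1 0 0 0 0 0 0")

```text
clock: 19.35
position: [0.4279, 0.0283, 0.2657]
ee_rot: [2.228, 2.209, 0.003]
force: [0.5, -0.4, -0.4]
width: 0.005
gripper_force: 0.0
```

Run:
```python
from ls import *
im=scn();cv2.imwrite('pics/s4.png',cv2.resize(im[150:360,150:390],None,fx=2.8,fy=2.8))
```

```text
19.4 [0.4284 0.0276 0.2644] [ 0.4 -0.3 -0.6] 0.005
[251. 176.] 52 [0.421 0.004 0.289] y [-0.006  0.008] ztop 0.29
[167. 227.] 307 [0.317 0.192 0.044] y [0.168 0.223] ztop 0.048
[336. 295.] 1174 [ 0.48  -0.19   0.035] y [-0.236 -0.14 ] ztop 0.041
[222. 286.] 427 [ 0.316 -0.016  0.044] y [-0.041  0.014] ztop 0.048
```

View pics/s4.png

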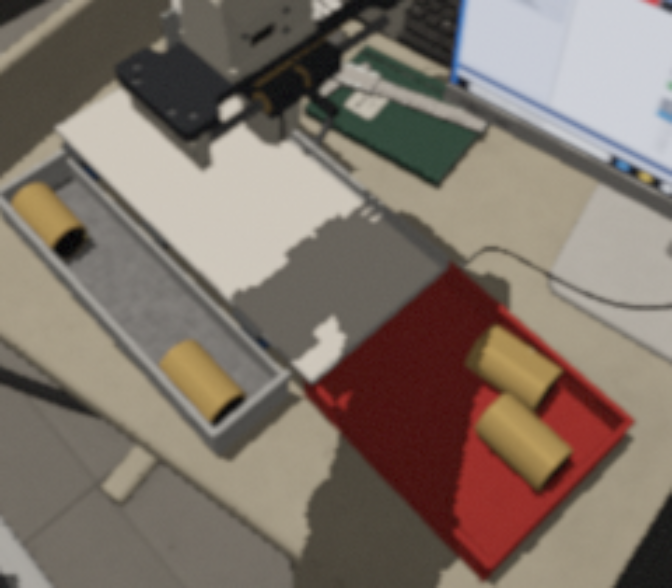

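Both dented liners lie flat in the pan, at (515,365) and (525,440). The round ones are in the trough at (50,215) and (200,380), and the plate is down. I'll let things settle and hand in.

send_rows(motion="1 0 0 0 0 0 0; 1 0 0 0 0 0 0; 1 0 0 0 0 0 0; 1 0 0 0 0 0 0; 1 0 0 0 0 0 0")

```text
clock: 20.02
position: [0.4284, 0.0274, 0.2631]
ee_rot: [-2.232, -2.21, 0.0]
force: [-0.1, 0.2, 0.0]
width: 0.003
gripper_force: 0.0
```

```bash
python3 ls.py; python3 -c "
from cell import arm
print(arm.sign_off())"
```

```text
20.075 [0.4284 0.0274 0.2631] [-0.3 -0.3  0.3] 0.005
[167. 227.] 303 [0.318 0.192 0.044] y [0.168 0.224] ztop 0.048
[336. 295.] 1169 [ 0.479 -0.19   0.035] y [-0.236 -0.141] ztop 0.041
[222. 286.] 427 [ 0.316 -0.016  0.044] y [-0.041  0.014] ztop 0.047
the job is handed in; nothing more can be done
None
```

The job is handed in at about 20 s: both round liners lie in the trough, both dented ones are in the red scrap pan, the plate is down on its rest, and nothing else was moved; the hand-in returned no verdict.

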